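Hang the sweet-sample bin on the louver and slide it home

TASK

Hang the white sample bin by its back lip on the top louver of the display panel, lowering it gently until the lip is fully down over the louver's top edge, at a spot well clear of the end plate. Then slide it along the louver until its side rests against the end plate, and let go of it. Do not press the bin hard against the panel, and leave the gift box, the jar and the plate where they stand.

Things in the scene. Friction and masses are not known exactly. Their poses are not given: they have to be found in the camera images.
- bin: White open plastic bin with wrapped sweets, 90 mm deep (x), 110 wide (y), 60 high, walls 4 mm, 0.3 to 0.5 kg, loose, upright on the table. Origin: centre of its underside; z up; +x points out of its back, the side with the lip; the back wall's outer face is at x = 45. Hung and let go, it leans forward up to 0.13 rad.
- lip: The roof of the lip's slot, part of the bin; origin: middle of its underside, on the bin at x 50, y 0, z 56 mm, axes as the bin's. The lip (y -45 to 45) runs back from the wall's top to x = 59 and ends in a flange turned down, 4 mm thick (x 55 to 59), lower edge 42 mm above the bin's underside: an open slot 10 mm wide, 14 deep, between wall and flange.
- handle (a point): Centre of the bin's wooden handle bar, 101 mm above the underside at x = y = 0. The bar runs along the bin's y over its middle, 14 mm thick (x), 16 high, about 100 long, clear above the rim: take it across its 14 mm from above.
- panel: Low louvered steel display panel, fixed on the table. Origin: on the table under it; z up; -x is its front, where the bin hangs; y runs along the louvers. Nothing of it but the end plate stands above the top louver's edge. Contact of bin and panel over 25 N counts as pressing hard.
- louver_nominal (a point): NOMINAL middle of the top louver's top edge: panel x -42, z 135 mm. The louver is an upright rigid strip 4 mm thick, 70 high, y -137 to 137, with 20 mm free behind its edge. Bolted through slots, it truly stands up to 16 mm before or behind (x) and up to 10 mm above or below this point, which does not show it: feel or look for it.
- end_stop (a point): Nominal point on the inner face of the only end plate: panel y = +131 mm, exact in y, shifting with the louver in x and z. The plate is square to the louver at its +y end, reaches 52 mm forward of it and 15 mm above its top edge. A bin resting against it has its centre at panel y = +76 mm.
- gift_box: Orange and gold card gift box, 70 x 130 x 90 mm high, a bystander. Origin: centre of its underside.
- jar: Amber glass jar with a wooden cap, 64 mm across, 85 mm high, a bystander. Origin: centre of its underside.
- plate: White ceramic plate, 170 mm across, 25 mm high, a bystander. Origin: centre of its underside.

How it is judged:
By the outcome, as a careful person would: the job done as asked, in the order asked, and still so for the second after the job is handed in, with the robot touching nothing.
It also fails if it takes over 58 s, if anything falls off the work surface, if the arm or the gripper's body presses on something with over 40 N, if the wrist force passes 120 N, or if a joint passes its speed limit or range.

ROBOT

A 6-joint arm with a two-finger parallel gripper is mounted at the origin on the work surface. World frame = base frame: x ahead of the robot, y to its left, z up, the work surface at z = 0. Lengths are in m, angles in rad, forces in N, time in s.
With the tool pointing down it reaches from about 0.35 to 0.975 m from the base axis. Payload 4.9 kg.
Tool frame: the origin (TCP) lies between the finger pads; the fingertips stand 19 mm ahead of it and the grasp point (between the pads) is the TCP; z points along the fingers, y is the line along which they close (so a half turn about z gives the same grasp; the last joint's range is limited). The gripper opens to 85 mm and grips with 20 to 120 N. Pads are 22 mm wide; open, the fingers measure 114 mm over their backs; the gripper's body (76 mm by 85 mm) begins 54 mm behind the grasp point. The pads swing forward as they close: fully open they stand 13 mm farther back than shut.
Start: joints at [-1.265, 0.053, 1.613, -0, 1.476, -0.119], TCP at [0.258, -0.569, 0.211] pointing down, gripper open.
Joint ranges: [-3.01, 3.01], [-1.01, 2.22], [0.06, 2.58], [-1.02, 4.17], [0.09, 2.62], [-3.14, 3.14]. Speed limits (rad/s): [2.57, 2.57, 3.14, 3.14, 3.14, 3.14].

INTERFACE

Orientations are given as a rotation vector (axis times angle).
In Python, from station import ctrl gives the robot as it stands. The module is installed in compiled form; this text tells all that it offers.
- The arm moves only by the tool servo_tool, never from a script. Its argument "increments" is a list that holds one entry, the list of rows, each a list of 5 numbers: the finger opening in cm, from 0 to 8.54, then the shift along the tool's x, y, z in cm, then the turn about the tool's z in degrees. A call has 1 to 5 rows; each row is the pose to reach, as a shift and turn from the pose commanded when the call began, along the tool's axes at that moment; what a row does not reach only later rows make up. A row lasts 1/10 s, in which the tool goes at most 50 mm and 8.59 degrees, less where a joint would pass 70% of its speed; a pose out of reach is approached as far as the arm can. A call with a gripper value outside its range is refused whole. The fingers move at their own pace and stop on an object; "newtons" is the grip in N (left out, the last holds). Time passes only in rows, so rows that repeat a pose let the fingers close. It gives the time, the measured TCP pose, the force, the opening and the grip force at its end, in the units of the state.
- ctrl.get_obs(): the state, without advancing time (a new reading comes with each control period).
- ctrl.get_image(name): name is "side" or "top" or "wrist"; returns a dict with "img" (420x560x3 uint8, red, green, blue), "fx", "fy", "cx", "cy" (pixels), "k1" (the pictures are not rectified: a ray, as slopes to the right and down, at radius r is drawn at 1 + k1 r^2 times it, then the intrinsics apply), "rvec" (rotation vector, rad) and "tvec" (3), from world to camera coordinates, as OpenCV has them; the wrist camera has in their place "mount" (4x4, takes a point from camera to tool coordinates, whose origin is the TCP and whose axes are the flange's). Camera axes: x right, y down, z forward; pixel columns grow to the right and rows downward; lengths in m; the calibration is good to about 2 mm. A picture is of the moment at which its call begins: read the wrist's pose just before it. There is no depth.
- ctrl.finish_job(): hands the job in; it is judged then, once.
The state is a dict: "t": time; "q": joint angles; "dq": joint speeds; "effort": joint torques, N m; "tool_pos": TCP position; "tool_rot": TCP orientation; "contact_force": force on the tool from outside, world axes, zero at the start; "wrist_torque": the same for the moment, N m; "opening": finger opening in m; "grip_force": force on a finger pad.
Only numpy, scipy, OpenCV 4.12 (cv2) and the standard library are available. Lean on these libraries where they do the work, as an engineer would, in place of code of your own. Each camera call takes 0.05 s, during which the arm holds its last target. There are 200 camera calls.

## Working session

There is one attempt and no reset: what is moved stays moved. The work goes in short steps, Python scripts to look and compute and a tool call to move; the robot and the scene stay as the last step left them, time stands still between calls to the robot, and variables do not carry over. Pictures are saved under pics/ and viewed, at most 10 in all, crops included, and the job is handed in when it is done.

Besides the shell and the picture viewer there is one more tool, called as name(argument=value, ...), one argument or row to a line, values as JSON. servo_tool: Moves the arm, as the interface text tells. Its arguments: {"type":"object","properties":{"increments":{"type":"array"},"newtons":{"type":"number"}},"required":["increments"]}

```bash
mkdir -p pics
cat > h.py <<'E'
import numpy as np, cv2
from station import ctrl
from scipy.spatial.transform import Rotation as R
def cam(name):
    o=ctrl.get_obs(); d=ctrl.get_image(name); K=np.array([[d['fx'],0,d['cx']],[0,d['fy'],d['cy']],[0,0,1.]])
    if 'mount' in d:
        T=np.eye(4);T[:3,:3]=R.from_rotvec(o['tool_rot']).as_matrix();T[:3,3]=o['tool_pos']
        W=T@np.array(d['mount']); C=W[:3,3]; Rwc=W[:3,:3]
    else:
        Rc=R.from_rotvec(np.ravel(d['rvec'])).as_matrix(); Rwc=Rc.T; C=-Rc.T@np.ravel(d['tvec'])
    return d['img'],dict(K=K,k1=d['k1'],C=C,R=Rwc)
def ray(c,uv):
    uv=np.atleast_2d(np.array(uv,float)); K=c['K']
    p=(uv-K[:2,2])/[K[0,0],K[1,1]]; q=p.copy()
    for _ in range(30): q=p/(1+c['k1']*(q**2).sum(1,keepdims=True))
    return np.c_[q,np.ones(len(q))]@c['R'].T
def onz(c,uv,z):
    r=ray(c,uv); return c['C']+r*((z-c['C'][2])/r[:,2])[:,None]
def tri(c1,u1,c2,u2):
    d1=ray(c1,u1)[0];d2=ray(c2,u2)[0]
    s=np.linalg.lstsq(np.c_[d1,-d2],c2['C']-c1['C'],rcond=None)[0]
    a=c1['C']+s[0]*d1;b=c2['C']+s[1]*d2
    return (a+b)/2,np.linalg.norm(a-b)
def proj(c,P):
    p=(np.atleast_2d(P)-c['C'])@c['R']; p=p[:,:2]/p[:,2:]
    p=p*(1+c['k1']*(p**2).sum(1,keepdims=True)); return p*[c['K'][0,0],c['K'][1,1]]+c['K'][:2,2]
def save(n,im): cv2.imwrite('pics/'+n,im[:,:,::-1])
E
python3 - <<'E'
from h import *
import pickle
for n in ('side','top','wrist'):
    im,c=cam(n); save(n+'0.png',im); print(n,c['C'].round(3),c['R'][:,2].round(3),c['K'][0,0],c['k1']); pickle.dump((im,c),open(n+'0.pkl','wb'))
o=ctrl.get_obs();print(R.from_rotvec(o['tool_rot']).as_matrix().round(3),o['t'],o['contact_force'])
E
```

```text
side [0.278 0.716 0.983] [ 0.216 -0.589 -0.778] 490.1222401351681 -0.1774831414816425
top [0.423 0.052 1.57 ] [ 0.088 -0.006 -0.996] 474.5499766713485 0.056327510744718
wrist [ 0.324 -0.541  0.372] [-0.255 -0.113 -0.96 ] 312.59294108929316 -0.030843909468761196
[[ 0.911  0.412 -0.   ]
 [ 0.412 -0.911  0.002]
 [ 0.    -0.002 -1.   ]] 0.15 [ 0.07846171 -0.85476598 -0.00991095]
```

View pics/side0.png

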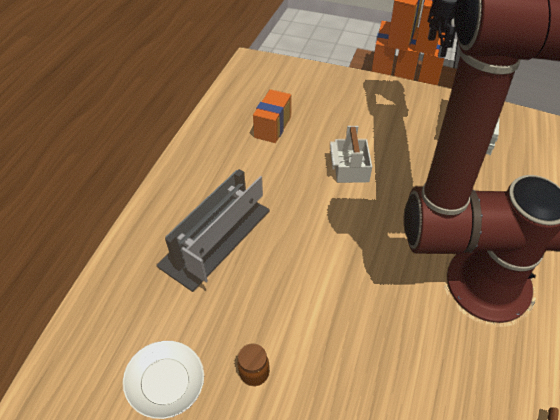

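View pics/top0.png

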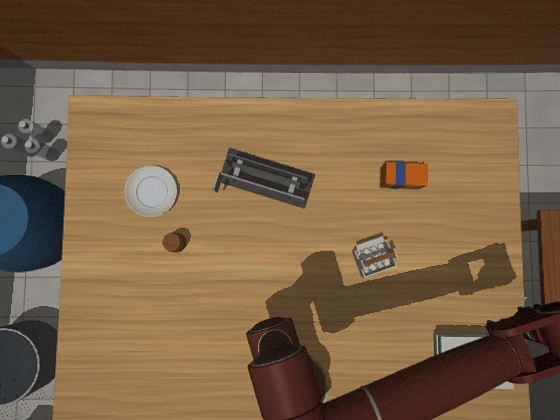

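The side view shows the panel at about (215,230), with its end plate at the near end (195,265), and the bin at (350,160). In the top view the panel is at (265,178), its end plate at (218,183), and the bin at (375,255). Next I'll enlarge these regions.

Run:
```python
from h import *
import pickle
S,_=pickle.load(open('side0.pkl','rb'));T,_=pickle.load(open('top0.pkl','rb'))
def crop(im,x,y,w,h,k): return cv2.resize(im[y:y+h,x:x+w],None,fx=k,fy=k,interpolation=cv2.INTER_CUBIC)
a=crop(T,205,140,115,75,3.478)[:300,:400]; b=crop(T,335,220,80,60,5)
c=crop(S,150,160,133,100,3); c=crop(S,145,165,133,125,2.4)[:300]; d=crop(S,315,115,80,75,4)
cv=np.zeros((600,800,3),np.uint8)
for im,x,y in((a,0,0),(b,400,0),(c,0,300),(d,400,300)):
    im=im[:600-y,:800-x]; cv[y:y+im.shape[0],x:x+im.shape[1]]=im
save('comp.png',cv)
```

```text
(no output)
```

View pics/comp.png

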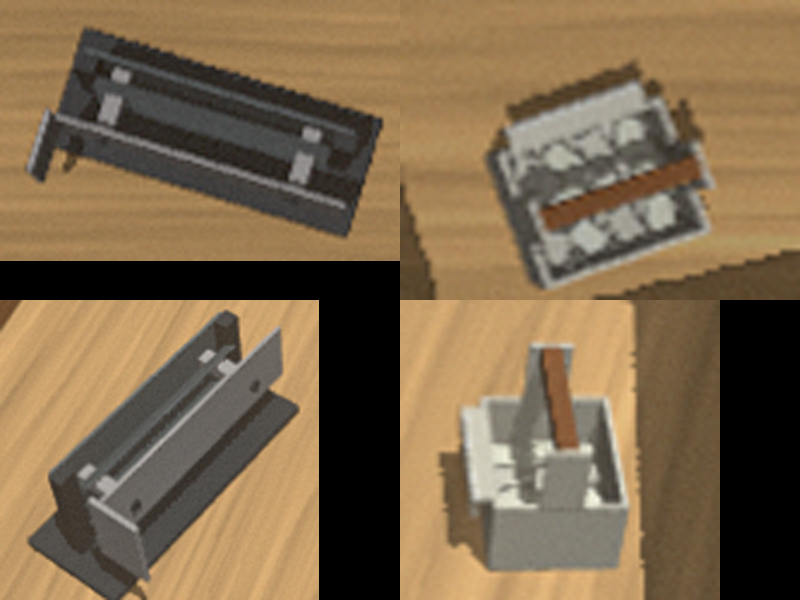

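The composite shows the light louver edge, with the end plate at its left end in the top view. The bin's lip is on its far side, and the brown handle bar centre is at top pixel (379,258.6). I'll measure these by mask and triangulation.

Run:
```python
from h import *
import pickle
S,cs=pickle.load(open('side0.pkl','rb'));T,ct=pickle.load(open('top0.pkl','rb'))
# handle: brown mask in top
hsv=cv2.cvtColor(T,cv2.COLOR_RGB2HSV); print(T[258,379],hsv[258,379],T[230,340],hsv[230,340])
m=np.zeros(T.shape[:2],np.uint8); m[232:272,352:398]=1
r=T.astype(int); mk=((r[:,:,0]-r[:,:,2]>35)&(r[:,:,0]<150)&(m>0)).astype(np.uint8)
n,l,st,ce=cv2.connectedComponentsWithStats(mk); i=1+np.argmax(st[1:,4]); print(st[i],ce[i])
pts=np.argwhere(l==i)[:,::-1].astype(np.float32)
P=onz(ct,pts,0.109)[:,:2].astype(np.float32); print('handle rect',cv2.minAreaRect(P),P.mean(0))
hs=[proj(ct,[*P.mean(0),0.109])]; 
# louver ridge: per-column brightest row near line, top
def fit(img,p,q,w):
    g=cv2.cvtColor(img,cv2.COLOR_RGB2GRAY).astype(float); p,q=np.array(p),np.array(q); d=(q-p)/np.linalg.norm(q-p); nn=np.array([-d[1],d[0]]); out=[]
    for t in np.linspace(.08,.92,60):
        s=np.arange(-w,w+.01,.25); xy=p+t*(q-p)+s[:,None]*nn
        v=cv2.remap(g.astype(np.float32),xy[:,0].astype(np.float32)[None],xy[:,1].astype(np.float32)[None],1)[0]
        v=np.clip(v-np.median(v)-10,0,None)
        if v.sum()>0: out.append(p+t*(q-p)+nn*(v*s).sum()/v.sum())
    out=np.array(out,np.float32); L=cv2.fitLine(out,cv2.DIST_HUBER,0,.01,.01).ravel()
    res=np.abs((out-L[2:])@[-L[1],L[0]]); print('fit',L,res.mean(),len(out)); return L
Lt=fit(T,(219.4,172.5),(304.2,199.2),4)
pe=Lt[2:]+Lt[:2]*(304.2-Lt[2])/Lt[0]
# far louver end and end-plate side px
def sp(x,y): return (145+x/2.4,165+(y-300)/2.4)
def tp(x,y): return (205+x/3.478,140+y/3.478)
for nm,a,b in(('louver -y end',tp(345,206),sp(281,332)),('plate front top',tp(37,180),sp(147,530)),('plate back top',tp(47,112),sp(92,500))): print(nm,a,b,tri(ct,a,cs,b))
for z in(.125,.135,.145): print(z,onz(ct,[tp(345,206),tp(50,114)],z)[:,:2].round(4).tolist())
for nm,x,y in(('base L',85,28),('base R',382,120),('base FR',348,236)): print(nm,onz(ct,tp(x,y),0.0).round(4))
```

```text
[113  75  44] [ 13 156 113] [153 122  79] [ 17 123 153]
[356 232  42  17 178] [377.29775281 238.92134831]
handle rect ((0.47136202454566956, -0.25540298223495483), (0.12433560192584991, 0.044718850404024124), 84.41514587402344) [ 0.47079712 -0.25779662]
fit [  0.9553912    0.29534328 265.9154     187.10904   ] 0.314726 60
louver -y end (304.19493962047153, 199.2294422081656) (262.08333333333337, 178.33333333333334) (array([ 0.58875111, -0.03263514,  0.12541492]), np.float64(0.0029581468039838353))
plate front top (215.63829787234042, 191.7538815411156) (206.25, 260.83333333333337) (array([0.60966998, 0.23714247, 0.1418733 ]), np.float64(0.0009873767565346608))
plate back top (218.51351351351352, 172.20241518113858) (183.33333333333334, 248.33333333333334) (array([0.66727952, 0.22816327, 0.14827072]), np.float64(0.0014866793070543271))
0.125 [[0.5902, -0.0322], [0.6702, 0.2287]]
0.135 [[0.5891, -0.0317], [0.6685, 0.2275]]
0.145 [[0.5879, -0.0311], [0.6668, 0.2262]]
base L [[0.7756 0.2116 0.    ]]
base R [[ 0.6881 -0.0749  0.    ]]
base FR [[ 0.5759 -0.0424  0.    ]]
```

```bash
cat >> h.py <<'E'
def goto(P,yaw):
    """shift (cm, tool axes) and turn (deg) to TCP P with tool y at world yaw (deg)"""
    o=ctrl.get_obs(); M=R.from_rotvec(o['tool_rot']).as_matrix()
    d=M.T@(np.array(P)-o['tool_pos'])*100
    y0=np.degrees(np.arctan2(M[1,1],M[0,1])); a=-((yaw-y0+180)%360-180)
    print('t',round(o['t'],2),'pos',np.round(o['tool_pos'],4),'yaw',round(y0,2),'F',np.round(o['contact_force'],1),'op',round(o['opening'],4),'grip',round(o['grip_force'],1))
    print('   shift cm',d.round(2),'turn deg',round(a,2))
E
python3 - <<'E'
from h import *
import pickle
T,ct=pickle.load(open('top0.pkl','rb'))
c=np.array([(545,205),(693,160),(700,180),(548,228)])/5+[335-80,220]
P=onz(ct,c,.109)[:,:2]; print(P.round(4),P.mean(0),np.degrees(np.arctan2(*(P[1]-P[0])[::-1])),np.degrees(np.arctan2(*(P[2]-P[3])[::-1])))
L=onz(ct,np.array([(510,128),(643,83)])/5+[255,220],.06); print('lip',L.round(4))
goto([*P.mean(0),.22],17)
E
```

```text
[[ 0.403  -0.2163]
 [ 0.4312 -0.307 ]
 [ 0.419  -0.3111]
 [ 0.3891 -0.218 ]] [ 0.41057311 -0.26310215] -72.76552419787413 -72.1688228018354
lip [[ 0.4508 -0.2037  0.06  ]
 [ 0.4799 -0.2882  0.06  ]]
t 0.15 pos [ 0.2574 -0.5689  0.21  ] yaw -65.66 F [ 0.1 -0.9 -0. ] op 0.0853 grip 0.0
   shift cm [ 26.56 -21.56  -0.96] turn deg -82.66
```

servo_tool(
  increments=[
    [[8.5,2.66,-2.16,-0.5,-8.3],[8.5,5.3,-4.3,-1,-16.6],[8.5,8,-6.5,-1.5,-24.9],[8.5,10.6,-8.6,-2,-33.2],[8.5,13.3,-10.8,-2.5,-41.5]],
  ],
)

```text
t: 0.65
tool_pos: [0.3345, -0.4148, 0.2357]
tool_rot: [-2.632, -1.714, -0.0]
contact_force: [0.5, -0.5, -0.7]
opening: 0.085
grip_force: 0.0
```

```bash
python3 -c "
from h import *
goto([.4106,-.2631,.22],17.5)"
```

```text
t 0.65 pos [ 0.3345 -0.4148  0.2357] yaw -23.84 F [ 0.5 -0.5 -0.7] op 0.085 grip 0.0
   shift cm [16.95  0.83  1.58] turn deg -41.34
```

servo_tool(
  increments=[
    [[8.5,3.4,0.15,0.3,-8.3],[8.5,6.8,0.3,0.6,-16.5],[8.5,10.2,0.5,0.9,-24.8],[8.5,13.6,0.65,1.2,-33],[8.5,17,0.8,1.6,-41.3]],
  ],
)

```text
t: 1.15
tool_pos: [0.4115, -0.263, 0.2197]
tool_rot: [1.858, 2.533, 0.0]
contact_force: [0.2, -0.1, -0.8]
opening: 0.085
grip_force: 0.0
```

```bash
python3 -c "
from h import *
goto([.4106,-.2631,.101],17.5)
im,c=cam('wrist'); save('w1.png',im); import pickle; pickle.dump((im,c),open('w1.pkl','wb'))
print(proj(c,[[.4106,-.2631,.109],[.4106,-.2631,.0]]))"
```

```text
t 1.15 pos [ 0.4115 -0.263   0.2197] yaw 17.47 F [ 0.2 -0.1 -0.8] op 0.085 grip 0.0
   shift cm [ 0.02 -0.09 11.87] turn deg -0.03
[[274.9240903  198.35462052]
 [275.45115402 176.55417556]]
```

View pics/w1.png

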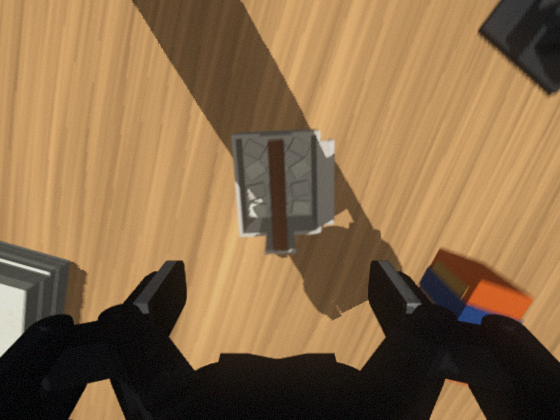

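The wrist view shows the handle bar from (276,140) to (281,252), with the lip on the right side of the bin. That's close to the predicted position; I'll refine it.

Run:
```python
from h import *
import pickle
im,c=pickle.load(open('w1.pkl','rb')); r=im.astype(int)
m=np.zeros(im.shape[:2],np.uint8); m[136:246,260:295]=1
mk=(((r[:,:,0]-r[:,:,2])>20)&(r[:,:,0]<110)&(m>0)).astype(np.uint8)
n,l,st,ce=cv2.connectedComponentsWithStats(mk);i=1+np.argmax(st[1:,4]);print(st[i])
p=np.argwhere(l==i)[:,::-1].astype(np.float32)
P=onz(c,p,.109)[:,:2].astype(np.float32); q=cv2.minAreaRect(P); print(q)
L=cv2.fitLine(P,2,0,.01,.01).ravel(); y=np.degrees(np.arctan2(-L[0],L[1])); y=(y+90)%180-90; print('bin yaw',y)
goto([*q[0],.101],y)
```

```text
[ 268  138   21  108 1680]
((0.41137707233428955, -0.25907450914382935), (0.015724826604127884, 0.09875336289405823), 20.512460708618164)
bin yaw 20.07071
t 1.2 pos [ 0.4128 -0.259   0.2188] yaw 17.92 F [ 2.1  2.4 -0.8] op 0.0848 grip 0.0
   shift cm [-1.000e-02 -1.600e-01  1.178e+01] turn deg -2.15
```

```bash
cat > meas.py <<'E'
from h import *
cam('wrist'); im,c=cam('wrist'); r=im.astype(int)
g=((r[:,:,0]-r[:,:,2])>20)&(r[:,:,0]<110)
u=proj(c,[[.411,-.261,.109]])[0]; print('exp',u)
m=np.zeros(im.shape[:2],np.uint8); x,y=u.astype(int); m[y-62:y+46,x-14:x+22]=1
n,l,st,ce=cv2.connectedComponentsWithStats((g&(m>0)).astype(np.uint8));i=1+np.argmax(st[1:,4]);print(st[i])
p=np.argwhere(l==i)[:,::-1].astype(np.float32)
P=onz(c,p,.109)[:,:2].astype(np.float32); q=cv2.minAreaRect(P); print(q)
L=cv2.fitLine(P,2,0,.01,.01).ravel(); y=np.degrees(np.arctan2(-L[0],L[1])); y=(y+90)%180-90; print('bin yaw',y)
goto([*q[0],.101],y)
E
python3 meas.py
```

```text
exp [275.02033505 198.4484054 ]
[ 266  142   20  102 1559]
((0.4102242588996887, -0.25774654746055603), (0.014489424414932728, 0.09333246201276779), 19.924108505249023)
bin yaw 19.728775
t 1.3 pos [ 0.4114 -0.2629  0.2194] yaw 17.27 F [ 0.1 -0.6  0.1] op 0.085 grip 0.0
   shift cm [ 0.52  0.05 11.84] turn deg -2.46
```

servo_tool(
  increments=[
    [[8.5,0.15,0.03,3,-2.2],[8.5,0.3,0.05,6,-2.2],[8.5,0.3,0.05,9,-2.2],[8.5,0.3,0.05,11.2,-2.2],[8.5,0.3,0.05,11.8,-2.2]],
  ],
)

```text
t: 1.8
tool_pos: [0.4086, -0.2609, 0.0988]
tool_rot: [-1.817, -2.556, -0.0]
contact_force: [-1.3, -0.1, 0.0]
opening: 0.0847
grip_force: 0.0
```

servo_tool(
  increments=[
    [[0,0,0,0,0],[0,0,0,0,0],[0,0,0,0,0],[0,0,0,0,0],[0,0,0,0,0]],
  ],
  newtons=60,
)

```text
t: 2.3
tool_pos: [0.4112, -0.2617, 0.1029]
tool_rot: [1.816, 2.562, -0.0]
contact_force: [0.1, 0.1, -0.2]
opening: 0.0116
grip_force: 0.0
```

servo_tool(
  increments=[
    [[0,0,0,0,0],[0,0,0,0,0],[0,0,0,0,0]],
  ],
)

```text
t: 2.6
tool_pos: [0.4107, -0.2613, 0.102]
tool_rot: [-1.817, -2.563, -0.0]
contact_force: [-0.6, 0.3, -0.1]
opening: -0.0
grip_force: 0.0
```

```bash
python3 -c "
from h import *
im,c=cam('wrist'); s,cs=cam('side'); p=proj(cs,[[.411,-.261,.1]])[0].astype(int); print(p)
b=cv2.resize(s[p[1]-35:p[1]+35,p[0]-40:p[0]+40],None,fx=5,fy=5)
cv=np.zeros((420,960,3),np.uint8); cv[:,:560]=im; cv[:350,560:960]=b; cv=cv2.resize(cv,(800,350)); save('g1.png',cv)
t,ct=cam('top'); import pickle; pickle.dump((im,c,s,cs,t,ct),open('g1.pkl','wb'))
"
```

```text
[354 141]
```

View pics/g1.png

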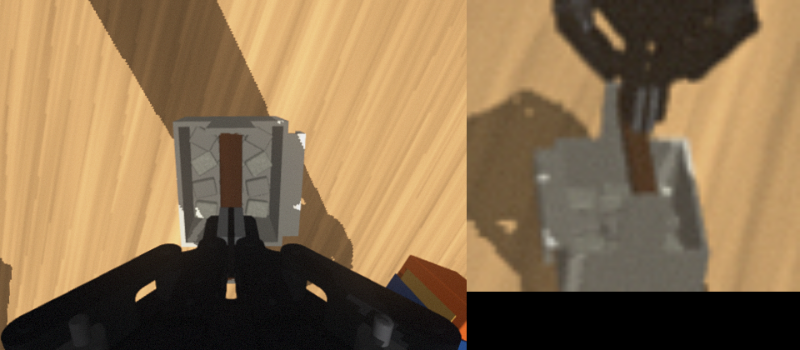

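The wrist and side crops show the fingers shut near the handle's -y end, with the bar still visible at (230,170), so nothing was gripped. I'll project the TCP and bar into the views and enlarge them.

```bash
python3 -c "
from h import *
import pickle
im,c,s,cs,t,ct=pickle.load(open('g1.pkl','rb')); o=ctrl.get_obs(); p=o['tool_pos']; print(p,c['C'])
cv=np.zeros((600,800,3),np.uint8)
def mark(I,cc,P,col,x0,y0,k):
    u=(proj(cc,P)[0]-[x0,y0])*k; cv2.circle(I,(int(u[0]),int(u[1])),2,col,-1)
M=R.from_rotvec(o['tool_rot']).as_matrix()
out=[]
for I,cc,x0,y0,w,h,k in((s,cs,320,95,67,100,6),(im,c,180,110,200,150,2),(t,ct,340,222,67,50,6)):
    J=cv2.resize(I[y0:y0+h,x0:x0+w],None,fx=k,fy=k,interpolation=cv2.INTER_CUBIC)
    mark(J,cc,p,(255,0,0),x0,y0,k); mark(J,cc,p+M@[0,0,.019],(0,255,0),x0,y0,k)
    for sg in(-.05,.05): mark(J,cc,np.array(p)+M@[sg,0,-.008],(0,0,255),x0,y0,k)
    out.append(J[:,:400])
cv[:600,:400]=out[0][:600,:400]; cv[:300,400:]=out[1][:300,:400]; cv[300:600,400:]=out[2][:300,:400]
save('g2.png',cv)
"
```

```text
[ 0.41070835 -0.26133216  0.10196236] [ 0.38848978 -0.19524147  0.26418969]
```

View pics/g2.png

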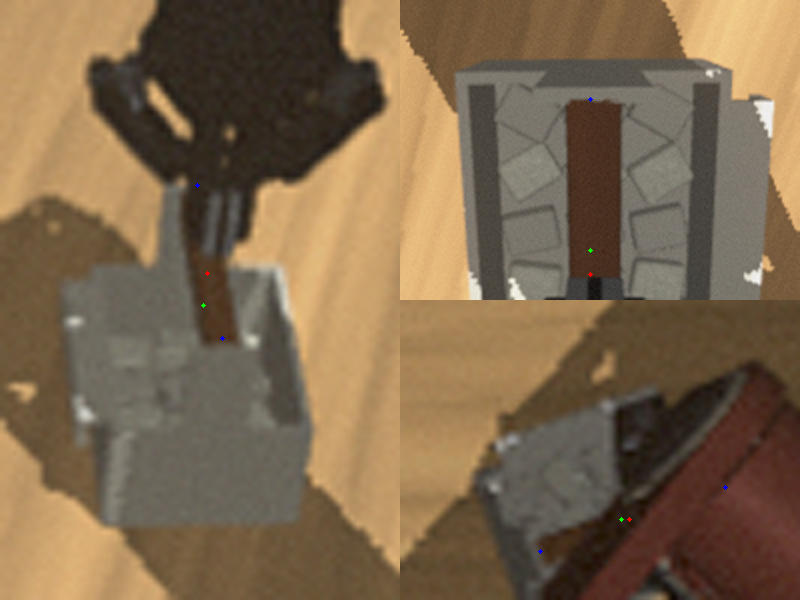

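```bash
python3 -c "
from h import *
import pickle
im,c,s,cs,t,ct=pickle.load(open('g1.pkl','rb'));p=np.array([.4107,-.2613,.083])
for dz in(0,.01,.02,.03,.04): print(dz,proj(cs,p+[0,0,dz]).round(1),proj(c,p+[0,0,dz]).round(1))
o=ctrl.get_obs(); print({k:np.round(v,3) for k,v in o.items()})
g=cv2.cvtColor(im,cv2.COLOR_RGB2GRAY); print(g[225:275:2,274]); print(im[225:275:4,268].tolist())
"
```

```text
0 [[353.9 145.9]] [[275.5 235.2]]
0.01 [[354.3 143.1]] [[275.4 241.3]]
0.02 [[354.7 140.3]] [[275.3 248.1]]
0.03 [[355.1 137.5]] [[275.2 255.7]]
0.04 [[355.5 134.7]] [[275.1 264.2]]
{'t': np.float64(2.75), 'q': array([-0.72 , -0.192,  2.032, -0.   ,  1.301, -1.057]), 'dq': array([-0.001,  0.002, -0.   ,  0.   ,  0.001,  0.001]), 'effort': array([ 4.0000e-03, -2.6477e+01, -3.4841e+01, -0.0000e+00,  1.0000e-03,
        0.0000e+00]), 'tool_pos': array([ 0.411, -0.261,  0.102]), 'tool_rot': array([-1.817, -2.563,  0.   ]), 'contact_force': array([ 0.799,  0.4  , -0.618]), 'wrist_torque': array([0.003, 0.005, 0.079]), 'grip_force': np.float64(0.0), 'opening': np.float64(0.0)}
[60 52 61 53 55 53 59 52 56 54 54 54 37 28 28 33 32 26 26 22 29 22 25 23
 17]
[[73, 48, 31], [80, 51, 33], [74, 47, 29], [76, 50, 35], [78, 49, 33], [78, 51, 35], [62, 53, 52], [62, 63, 60], [67, 63, 64], [65, 66, 63], [63, 62, 60], [66, 66, 63], [67, 65, 64]]
```

The pads show at wrist row 248 and side row 137, which puts the real fingertips about 25-30 mm above where they should be, just over the bar. I'll open partly, go lower while watching the force, and close again.

servo_tool(
  increments=[
    [[5,0,0,0,0],[5,0,0,0,0],[5,0,0,0,0],[5,0,0,0.5,0],[5,0,0,1,0]],
  ],
)

```text
t: 3.25
tool_pos: [0.4107, -0.2614, 0.0917]
tool_rot: [1.817, 2.563, -0.0]
contact_force: [0.4, -0.2, 0.2]
opening: 0.0503
grip_force: 0.0
```

servo_tool(
  increments=[
    [[5,0,0,0.4,0],[5,0,0,0.8,0],[5,0,0,1.2,0],[5,0,0,1.6,0],[5,0,0,1.8,0]],
  ],
)

```text
t: 3.75
tool_pos: [0.4105, -0.2612, 0.0734]
tool_rot: [-1.816, -2.562, -0.0]
contact_force: [-0.3, -0.7, -0.0]
opening: 0.0502
grip_force: 0.0
```

servo_tool(
  increments=[
    [[0,0,0,0,0],[0,0,0,0,0],[0,0,0,0,0],[0,0,0,0,0],[0,0,0,0,0]],
  ],
)

```text
t: 4.25
tool_pos: [0.4111, -0.2616, 0.0745]
tool_rot: [1.816, 2.562, -0.0]
contact_force: [0.7, -0.5, 1.6]
opening: 0.0126
grip_force: 61.3
```

Gripped: 12.6 mm opening at 61 N. Lifting now.

servo_tool(
  increments=[
    [[0,0,0,-0.5,0],[0,0,0,-2.5,0],[0,0,0,-6,0],[0,0,0,-10,0],[0,0,0,-14,0]],
  ],
  newtons=80,
)

```text
t: 4.75
tool_pos: [0.4097, -0.2606, 0.2141]
tool_rot: [-1.815, -2.56, -0.0]
contact_force: [1.3, 0.6, -2.6]
opening: 0.0117
grip_force: 78.9
```

```bash
python3 -c "
from h import *
goto([.553,.1225,.2145],-17)"
```

```text
t 4.75 pos [ 0.4097 -0.2606  0.2141] yaw 19.34 F [ 1.3  0.6 -2.6] op 0.0117 grip 78.9
   shift cm [31.4 26.2 -0. ] turn deg 36.34
```

servo_tool(
  increments=[
    [[0,2,1.7,0,3],[0,5,4.2,0,6.5],[0,8.5,7.1,0,10.5],[0,12.1,10.1,0,14.5],[0,15.7,13.1,0,18.2]],
  ],
)

```text
t: 5.25
tool_pos: [0.4819, -0.068, 0.2132]
tool_rot: [-2.202, -2.239, 0.001]
contact_force: [0.8, -0.4, -3.0]
opening: 0.0116
grip_force: 78.9
```

servo_tool(
  increments=[
    [[0,4.5,1.8,0,4],[0,9,3.6,0,8],[0,13,5.2,0,12],[0,16.5,6.5,0,15.5],[0,19,7.5,0,18.2]],
  ],
)

```text
t: 5.75
tool_pos: [0.553, 0.124, 0.2128]
tool_rot: [-2.525, -1.866, 0.003]
contact_force: [-0.8, -0.4, -3.9]
opening: 0.0118
grip_force: 78.9
```

servo_tool(
  increments=[
    [[0,0,0,0,0],[0,0,0,0,0],[0,0,0,0,0]],
  ],
)

```text
t: 6.05
tool_pos: [0.5529, 0.1208, 0.2133]
tool_rot: [-2.526, -1.867, 0.002]
contact_force: [-0.6, -0.5, -2.4]
opening: 0.0118
grip_force: 78.9
```

```bash
python3 -c "
from h import *
import pickle
goto([.553,.1225,.2145],-17)
im,c=cam('wrist'); save('w2.png',im); pickle.dump((im,c),open('w2.pkl','wb'))
a=cam('side');b=cam('top');save('s2.png',a[0]);pickle.dump((a,b),open('st2.pkl','wb'))
for z in (.125,.135,.145): print(proj(c,[[.5896,-.0319,z],[.6693,.228,z]]).round(1).tolist())"
```

```text
t 6.05 pos [0.5529 0.1208 0.2133] yaw -17.09 F [-0.6 -0.5 -2.4] op 0.0118 grip 78.9
   shift cm [ 0.17 -0.04 -0.12] turn deg -0.09
[[358.7, 341.4], [385.6, 23.4]]
[[361.3, 348.7], [390.3, 19.3]]
[[364.1, 356.5], [395.6, 14.7]]
```

View pics/w2.png

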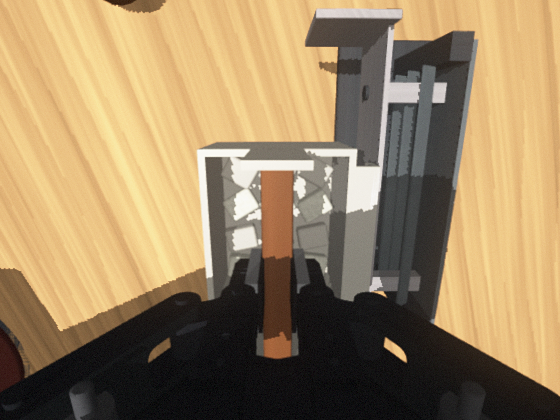

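The wrist view shows the end plate at the top (355,25) and the light louver edge running from (392,27) to (381,165). The lip's outer edge is at x of about 380. I'll shift sideways for a second view so I can triangulate the edge.

servo_tool(
  increments=[
    [[0,0,-1.5,0,0],[0,0,-4.5,0,0],[0,0,-7,0,0],[0,0,-8,0,0],[0,0,-8,0,0]],
  ],
)

```text
t: 6.7
tool_pos: [0.4766, 0.1449, 0.2143]
tool_rot: [2.526, 1.867, 0.001]
contact_force: [0.4, 0.7, -4.6]
opening: 0.0116
grip_force: 78.9
```

Run:
```python
from h import *
import pickle
cam('wrist'); goto([.553,.1225,.2145],-17); im,c=cam('wrist'); pickle.dump((im,c),open('w3.pkl','wb'))
im2,c2=pickle.load(open('w2.pkl','rb'))
cv=np.zeros((600,800,3),np.uint8)
for k,(I,x0) in enumerate(((im2,310),(im,380))):
    cv[:600,k*400:k*400+400]=cv2.resize(I[0:180,x0:x0+120],(400,600),interpolation=cv2.INTER_CUBIC)
save('w23.png',cv)
for z in (.125,.135): print(proj(c,[[.5896,-.0319,z],[.6693,.228,z]]).round(1).tolist())
```

```text
t 6.75 pos [0.4774 0.1447 0.2144] yaw -17.07 F [-0.   0.2 -4.1] op 0.0119 grip 78.9
   shift cm [0.09 7.88 0.  ] turn deg -0.07
[[439.0, 340.4], [491.1, 27.5]]
[[444.2, 347.6], [500.3, 23.6]]
```

View pics/w23.png

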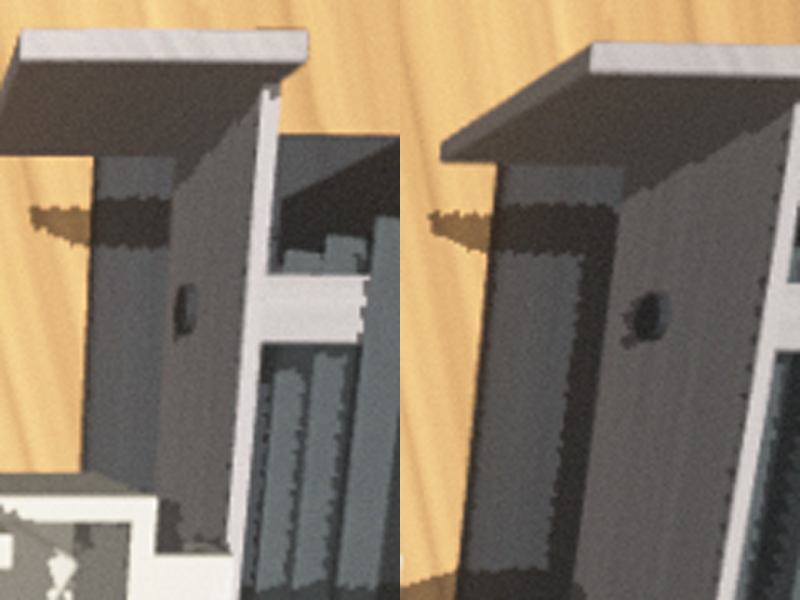

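The strip's front edge runs (388,30)→(379,162) in the first view and (497,39)→(476,177) in the second. Next I'll extract it row by row and intersect the two planes.

Run:
```python
from h import *
import pickle
def front(im,p,q):
    g=cv2.GaussianBlur(cv2.cvtColor(im,cv2.COLOR_RGB2GRAY),(3,3),0).astype(float); out=[]
    for y in range(p[1],q[1]):
        x=p[0]+(q[0]-p[0])*(y-p[1])/(q[1]-p[1]); xs=np.arange(int(x)-6,int(x)+7); d=np.clip((g[y,xs+1]-g[y,xs-1])/2,0,None); i=d.argmax()
        if d[i]<15: continue
        s=slice(max(i-2,0),i+3); out.append(((d[s]*xs[s]).sum()/d[s].sum(),y))
    o=np.array(out,np.float32); L=cv2.fitLine(o,cv2.DIST_HUBER,0,.01,.01).ravel(); print(len(o),np.median(np.abs((o-L[2:])@[-L[1],L[0]])),L)
    f=lambda y:(L[2]+L[0]/L[1]*(y-L[3]),y); return [f(p[1]),f(q[1])]
A,ca=pickle.load(open('w2.pkl','rb'));B,cb=pickle.load(open('w3.pkl','rb'))
a=front(A,(388,35),(379,160));b=front(B,(497,42),(476,176))
ra=ray(ca,a);rb=ray(cb,b); na=np.cross(*ra);nb=np.cross(*rb); d=np.cross(na,nb);d/=np.linalg.norm(d)
if d[1]<0:d=-d
pt=np.linalg.lstsq(np.array([na/np.linalg.norm(na),nb/np.linalg.norm(nb),[0,1,0]]),np.array([na@ca['C']/np.linalg.norm(na),nb@cb['C']/np.linalg.norm(nb),.10]),rcond=None)[0]
print('line pt',pt,'dir',d,'yaw',np.degrees(np.arctan2(-d[0],d[1])))
for z in(.125,.13,.135): 
    r=[onz(c,u,z) for c,u in((ca,a),(cb,b))]; print(z,[np.interp(.18,x[:,1][::-1] if x[0,1]>x[1,1] else x[:,1],x[:,0][::-1] if x[0,1]>x[1,1] else x[:,0]).round(4) for x in r],[np.degrees(np.arctan2(x[0,0]-x[1,0],x[0,1]-x[1,1])).round(2) for x in r])
# lip edge in view A, z of lip top = u+.060
o=ctrl.get_obs();print('lip',onz(ca,[(380,166),(372,290)],.2133-.0745+.060))
# end plate inner face, top near corner in A: bottom edge of plate
print('plate inner top corner',onz(ca,[(310+275/3.333,85/3.333)],.145))
```

```text
125 0.036643267 [ 7.8191452e-02 -9.9693835e-01  3.8257669e+02  9.7000000e+01]
134 0.07164872 [ 1.5890139e-01 -9.8729444e-01  4.8384583e+02  1.2250000e+02]
line pt [0.62874816 0.1        0.13643014] dir [0.28871818 0.95740328 0.00455801] yaw -16.781410452644003
0.125 [np.float64(0.6568), np.float64(0.6609)] [np.float64(16.87), np.float64(16.95)]
0.13 [np.float64(0.6552), np.float64(0.6575)] [np.float64(16.87), np.float64(16.95)]
0.135 [np.float64(0.6535), np.float64(0.6541)] [np.float64(16.87), np.float64(16.95)]
lip [[0.62340642 0.14561722 0.1988    ]
 [0.60223835 0.06897643 0.1988    ]]
plate inner top corner [[0.66598998 0.22224524 0.145     ]]
```

```bash
python3 -c "
from h import *
goto([.5804,.1073,.19],-16.9)"
```

```text
t 6.8 pos [0.4778 0.1446 0.2144] yaw -17.09 F [ 0.5 -0.5 -3.4] op 0.0115 grip 78.9
   shift cm [-0.55 10.9   2.46] turn deg -0.19
```

servo_tool(
  increments=[
    [[0,-0.1,2,0,0],[0,-0.3,5.5,0,-0.1],[0,-0.5,9,0,-0.2],[0,-0.55,10.9,0,-0.2],[0,-0.55,10.9,0,-0.2]],
  ],
)

```text
t: 7.3
tool_pos: [0.5825, 0.1061, 0.2135]
tool_rot: [2.525, 1.868, -0.0]
contact_force: [-0.6, -0.1, -3.5]
opening: 0.0116
grip_force: 78.9
```

servo_tool(
  increments=[
    [[0,0,0,0.5,0],[0,0,0,1.3,0],[0,0,0,2.1,0],[0,0,0,2.5,0],[0,0,0,2.5,0]],
  ],
)

```text
t: 7.8
tool_pos: [0.5785, 0.108, 0.1876]
tool_rot: [-2.522, -1.872, 0.003]
contact_force: [0.1, 0.3, -3.4]
opening: 0.0118
grip_force: 78.9
```

```bash
python3 -c "
from h import *
import pickle
goto([.5804,.1073,.19],-16.9)
im,c=cam('wrist'); pickle.dump((im,c),open('w4.pkl','wb'))
s,cs=cam('side')
p=proj(cs,[[.62,.1,.15]])[0].astype(int); print(p)
e=[.2907,.9568]
print(proj(c,[[.6288+t*e[0],.1+t*e[1],.136] for t in(-.02,0.05,.12)]).round(1).tolist())
cv=np.zeros((600,800,3),np.uint8); cv[:,:400]=cv2.resize(im[0:300,270:470],(400,600)); cv[:,400:]=cv2.resize(s[p[1]-60:p[1]+60,p[0]-40:p[0]+40],(400,600),interpolation=cv2.INTER_CUBIC); save('w4.png',cv)"
```

```text
t 7.8 pos [0.5785 0.108  0.1876] yaw -16.84 F [ 0.1  0.3 -3.4] op 0.0118 grip 78.9
   shift cm [-0.02  0.2  -0.24] turn deg 0.06
[227 208]
[[343.9, 236.9], [350.1, 139.3], [356.9, 23.3]]
```

View pics/w4.png

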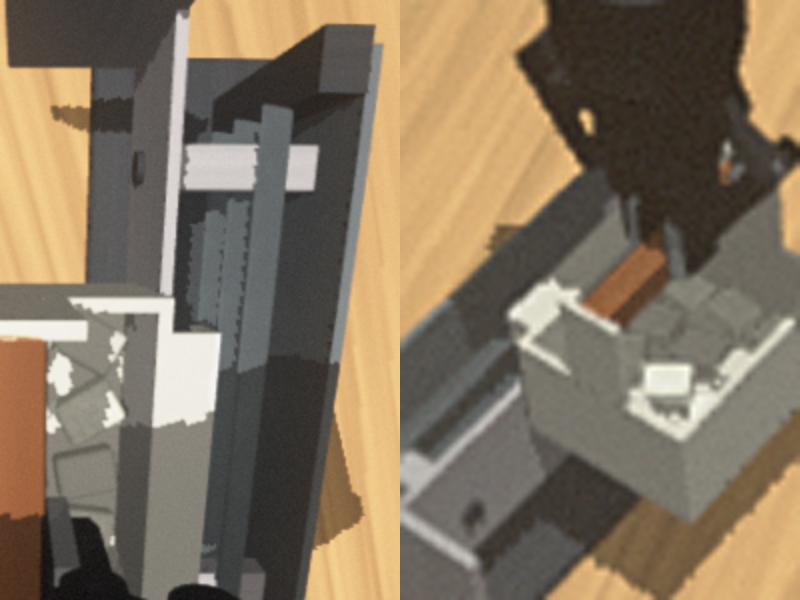

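The wrist crop shows the strip's front edge where predicted (176,46) and the lip's back corner at (220,333). The side crop shows the bin upright in front of the louver. Checking the lip offset numerically:

Run:
```python
from h import *
import pickle
im,c=pickle.load(open('w4.pkl','rb')); g=cv2.GaussianBlur(cv2.cvtColor(im,cv2.COLOR_RGB2GRAY),(3,3),0).astype(float)
T=np.array([.5785,.108]); a=np.radians(-16.84); ex=np.array([np.cos(a),np.sin(a)]); ey=np.array([-ex[1],ex[0]])
for y in range(172,212,6):
    xs=np.arange(372,386); d=g[y,xs-1]-g[y,xs+1]; i=d.argmax(); s=slice(max(i-2,0),i+3); x=(np.clip(d[s],0,None)*xs[s]).sum()/np.clip(d[s],0,None).sum()
    p=onz(c,[(x,y)],.1876-.0745+.060)[0,:2]-T; print(y,round(x,2),'bin x,y',(p@ex).round(4),(p@ey).round(4))
# louver front edge
for y in range(15,135,20):
    x0=356-5*(y-23)/116; xs=np.arange(int(x0)-6,int(x0)+9); d=g[y,xs+1]-g[y,xs-1]; i=d.argmax(); s=slice(max(i-2,0),i+3); x=(np.clip(d[s],0,None)*xs[s]).sum()/np.clip(d[s],0,None).sum()
    for z in (.136,):
        p=onz(c,[(x,y)],z)[0,:2]-T; print('louver',y,round(x,2),(p@ex).round(4),(p@ey).round(4))
p=onz(c,[(380,166.5)],.173)[0,:2]-T; print('lip +y corner',p@ex,p@ey)
goto([.5804,.1073,.165],-16.9)
```

```text
172 379.76 bin x,y 0.0602 0.0411
178 379.23 bin x,y 0.0602 0.0376
184 378.84 bin x,y 0.0603 0.0341
190 378.18 bin x,y 0.0602 0.0305
196 377.68 bin x,y 0.0603 0.027
202 377.14 bin x,y 0.0603 0.0233
208 373.12 bin x,y 0.0582 0.0197
louver 15 357.08 0.0504 0.1315
louver 35 356.05 0.0504 0.1203
louver 55 354.95 0.0505 0.1089
louver 75 353.92 0.0505 0.0971
louver 95 352.65 0.0505 0.085
louver 115 351.45 0.0504 0.0726
lip +y corner 0.060098568774173855 0.0441864405879911
t 7.9 pos [0.5795 0.108  0.189 ] yaw -16.84 F [ 0.4  0.1 -2.9] op 0.0119 grip 78.9
   shift cm [-0.04  0.11  2.4 ] turn deg 0.06
```

servo_tool(
  increments=[
    [[0,0,0.1,0.4,0],[0,0,0.1,0.9,0],[0,0,0.1,1.4,0],[0,0,0.1,1.8,0],[0,0,0.1,2,0]],
  ],
)

```text
t: 8.4
tool_pos: [0.5802, 0.1075, 0.1681]
tool_rot: [-2.523, -1.871, 0.002]
contact_force: [-0.1, -0.0, -4.4]
opening: 0.0119
grip_force: 78.9
```

servo_tool(
  increments=[
    [[0,0,0,0.15,0],[0,0,0,0.3,0],[0,0,0,0.45,0],[0,0,0,0.6,0],[0,0,0,0.6,0]],
  ],
)

```text
t: 8.9
tool_pos: [0.5805, 0.1075, 0.1628]
tool_rot: [-2.523, -1.872, 0.0]
contact_force: [0.5, 0.4, -3.7]
opening: 0.0119
grip_force: 78.9
```

servo_tool(
  increments=[
    [[0,0,0,0.1,0],[0,0,0,0.2,0],[0,0,0,0.3,0],[0,0,0,0.4,0],[0,0,0,0.4,0]],
  ],
)

```text
t: 9.4
tool_pos: [0.5805, 0.1076, 0.1587]
tool_rot: [-2.523, -1.872, 0.001]
contact_force: [0.1, -0.4, -3.7]
opening: 0.0118
grip_force: 78.9
```

servo_tool(
  increments=[
    [[0,0,0,0.05,0],[0,0,0,0.1,0],[0,0,0,0.15,0],[0,0,0,0.2,0],[0,0,0,0.2,0]],
  ],
)

```text
t: 9.9
tool_pos: [0.5805, 0.1076, 0.1569]
tool_rot: [-2.523, -1.872, 0.0]
contact_force: [0.2, -0.1, -3.9]
opening: 0.012
grip_force: 78.9
```

servo_tool(
  increments=[
    [[0,0,0,0.05,0],[0,0,0,0.1,0],[0,0,0,0.15,0],[0,0,0,0.15,0]],
  ],
)

```text
t: 10.3
tool_pos: [0.5806, 0.1076, 0.1558]
tool_rot: [2.523, 1.872, 0.0]
contact_force: [-0.9, -0.5, -3.0]
opening: 0.0116
grip_force: 79.1
```

servo_tool(
  increments=[
    [[0,0,0,0.05,0],[0,0,0,0.1,0],[0,0,0,0.1,0]],
  ],
)

```text
t: 10.6
tool_pos: [0.5807, 0.1077, 0.1556]
tool_rot: [2.523, 1.872, 0.001]
contact_force: [-4.7, -0.0, 4.0]
opening: 0.0117
grip_force: 79.9
```

Contact: the vertical force rose by about 8 N at TCP z of 0.1556, where I expected the slot roof to land (0.1545). I'll ease off half a millimetre and slide toward the end plate.

servo_tool(
  increments=[
    [[0,0,0,-0.05,0],[0,0.5,0,-0.05,0],[0,1.2,0,-0.05,0],[0,2,0,-0.05,0],[0,2,0,-0.05,0]],
  ],
)

```text
t: 11.1
tool_pos: [0.5872, 0.1273, 0.1553]
tool_rot: [2.522, 1.872, 0.002]
contact_force: [-1.0, -1.8, 3.8]
opening: 0.0115
grip_force: 79.8
```

```bash
python3 -c "
from h import *
goto([.6049,.1874,.155],-16.9)"
```

```text
t 11.1 pos [0.5872 0.1273 0.1553] yaw -16.83 F [-1.  -1.8  3.8] op 0.0115 grip 79.8
   shift cm [ 6.27 -0.04  0.04] turn deg 0.07
```

servo_tool(
  increments=[
    [[0,0.8,0,0,0],[0,1.7,0,0,0],[0,2.6,0,0,0],[0,3.4,0,0,0],[0,4,0,0,0]],
  ],
)

```text
t: 11.6
tool_pos: [0.5986, 0.1654, 0.1553]
tool_rot: [2.522, 1.871, 0.001]
contact_force: [-0.7, -4.8, 3.0]
opening: 0.0119
grip_force: 79.9
```

servo_tool(
  increments=[
    [[0,0.3,0,0,0],[0,0.6,0,0,0],[0,0.9,0,0,0],[0,1.1,0,0,0],[0,1.2,0,0,0]],
  ],
)

```text
t: 12.1
tool_pos: [0.6016, 0.1764, 0.1552]
tool_rot: [2.523, 1.872, 0.0]
contact_force: [-1.4, -4.2, 5.1]
opening: 0.0119
grip_force: 80.0
```

Run:
```python
from h import *
import pickle
goto([.6049,.1874,.155],-16.9)
im,c=cam('wrist'); pickle.dump((im,c),open('w5.pkl','wb')); s=cam('side')[0]
p=np.array([195,235])
cv=np.zeros((600,800,3),np.uint8); cv[:,:400]=cv2.resize(im[60:285,235:385],(400,600)); cv[:,400:]=cv2.resize(s[p[1]-60:p[1]+60,p[0]-30:p[0]+50],(400,600),interpolation=cv2.INTER_CUBIC); save('w5.png',cv)
```

```text
t 12.1 pos [0.6016 0.1764 0.1552] yaw -16.86 F [-1.4 -4.2  5.1] op 0.0119 grip 80.0
   shift cm [ 1.14 -0.    0.02] turn deg 0.04
```

View pics/w5.png

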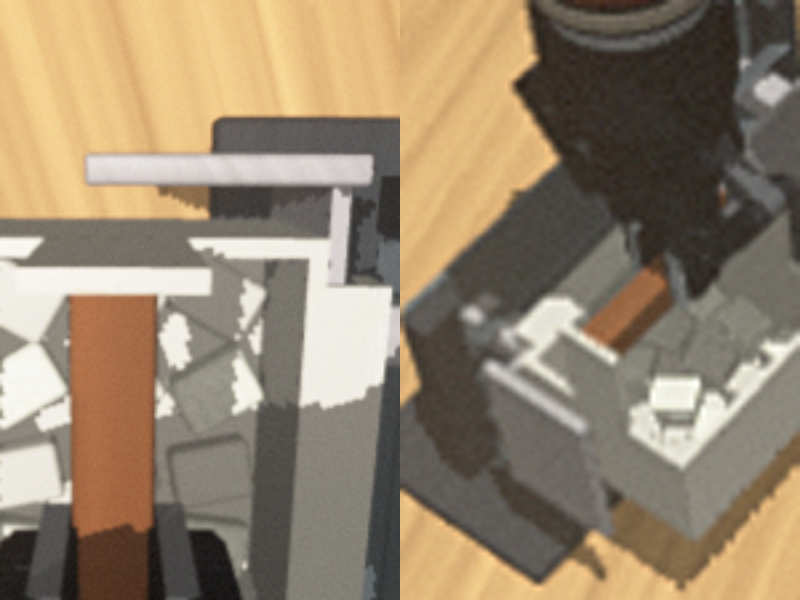

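The crops show the louver edge (340,235) running into the slot between wall and flange, and the end plate (230,170) about 1 cm beyond the bin's side. Creeping on.

servo_tool(
  increments=[
    [[0,0.2,0,0,0],[0,0.4,0,0,0],[0,0.6,0,0,0],[0,0.7,0,0,0],[0,0.75,0,0,0]],
  ],
)

```text
t: 12.7
tool_pos: [0.6037, 0.1835, 0.1552]
tool_rot: [2.523, 1.871, -0.0]
contact_force: [-1.6, -4.7, 4.8]
opening: 0.0118
grip_force: 80.0
```

servo_tool(
  increments=[
    [[0,0.1,0,0,0],[0,0.2,0,0,0],[0,0.2,0,0,0]],
  ],
)

```text
t: 13.0
tool_pos: [0.6043, 0.1855, 0.1551]
tool_rot: [2.523, 1.872, 0.0]
contact_force: [-1.6, -5.2, 4.5]
opening: 0.0121
grip_force: 80.0
```

servo_tool(
  increments=[
    [[0,0.1,0,0,0],[0,0.15,0,0,0],[0,0.15,0,0,0]],
  ],
)

```text
t: 13.3
tool_pos: [0.6047, 0.1869, 0.1551]
tool_rot: [2.523, 1.871, -0.0]
contact_force: [-1.9, -5.2, 4.8]
opening: 0.0121
grip_force: 80.0
```

servo_tool(
  increments=[
    [[0,0.1,0,0,0],[0,0.2,0,0,0],[0,0.2,0,0,0]],
  ],
)

```text
t: 13.6
tool_pos: [0.6049, 0.1873, 0.1552]
tool_rot: [2.522, 1.87, -0.005]
contact_force: [-3.5, -9.5, 6.2]
opening: 0.0116
grip_force: 80.2
```

servo_tool(
  increments=[
    [[0,0.1,0,0,0],[0,0.15,0,0,0],[0,0.15,0,0,0]],
  ],
)

```text
t: 13.9
tool_pos: [0.605, 0.1874, 0.1553]
tool_rot: [2.521, 1.869, -0.009]
contact_force: [-5.7, -12.2, 8.3]
opening: 0.0118
grip_force: 80.5
```

Run:
```python
from h import *
goto([.6049,.1874,.155],-16.9)
o=ctrl.get_obs(); T=o['tool_pos'][:2]
im,c=cam('wrist'); g=cv2.cvtColor(im,cv2.COLOR_RGB2GRAY)
a=np.radians(-16.86); ex=np.array([np.cos(a),np.sin(a)]); ey=np.array([-ex[1],ex[0]])
for col in (300,):
    print(g[105:165,col].tolist())
z=lambda row,zz:((onz(c,[(300,row)],zz)[0,:2]-T)@ey).round(4)
print([(r,z(r,.151),z(r,.141)) for r in range(110,160,5)])
```

```text
t 13.9 pos [0.605  0.1874 0.1553] yaw -16.9 F [ -5.7 -12.2   8.3] op 0.0118 grip 80.5
   shift cm [-0.   -0.01  0.03] turn deg 0.0
[203, 206, 202, 207, 201, 206, 202, 207, 206, 206, 207, 205, 202, 206, 207, 205, 206, 206, 207, 204, 208, 205, 207, 205, 206, 204, 196, 156, 95, 89, 91, 93, 95, 94, 91, 143, 198, 214, 221, 213, 214, 210, 209, 205, 202, 189, 144, 111, 109, 113, 109, 105, 110, 111, 113, 178, 234, 240, 241, 240]
[(110, np.float64(0.0745), np.float64(0.0747)), (115, np.float64(0.072), np.float64(0.0721)), (120, np.float64(0.0696), np.float64(0.0694)), (125, np.float64(0.0671), np.float64(0.0668)), (130, np.float64(0.0646), np.float64(0.0642)), (135, np.float64(0.062), np.float64(0.0615)), (140, np.float64(0.0595), np.float64(0.0588)), (145, np.float64(0.0569), np.float64(0.0561)), (150, np.float64(0.0543), np.float64(0.0533)), (155, np.float64(0.0517), np.float64(0.0505))]
```

The TCP stalled at the plate, with the sideways force up by about 8 N. That is roughly 80 mm of slide, as expected. I'll ease the pressure, keep contact, then open slowly.

servo_tool(
  increments=[
    [[0,-0.1,0,-0.03,0],[0,-0.18,0,-0.06,0],[0,-0.18,0,-0.06,0]],
  ],
)

```text
t: 14.25
tool_pos: [0.6049, 0.1873, 0.1552]
tool_rot: [2.523, 1.87, -0.003]
contact_force: [-1.6, -7.0, 3.7]
opening: 0.012
grip_force: 79.9
```

servo_tool(
  increments=[
    [[1.5,0,0,0,0],[1.8,0,0,0,0],[2.2,0,0,0,0],[2.8,0,0,0,0],[3.4,0,0,0,0]],
  ],
  newtons=20,
)

```text
t: 14.75
tool_pos: [0.6051, 0.189, 0.1553]
tool_rot: [-2.522, -1.872, -0.0]
contact_force: [0.4, 1.0, -0.1]
opening: 0.0338
grip_force: 0.0
```

servo_tool(
  increments=[
    [[4.5,0,0,0,0],[5,0,0,0,0],[5,0,0,0,0]],
  ],
)

```text
t: 15.05
tool_pos: [0.6054, 0.1886, 0.1558]
tool_rot: [2.523, 1.872, 0.001]
contact_force: [0.2, -0.0, -0.4]
opening: 0.0502
grip_force: 0.0
```

Run:
```python
from h import *
goto([.6049,.1874,.155],-16.9)
im=cam('wrist')[0]; s=cam('side')[0]; p=np.array([195,235])
cv=np.zeros((600,800,3),np.uint8); cv[:,:400]=cv2.resize(im[60:360,200:400],(400,600)); cv[:,400:]=cv2.resize(s[p[1]-60:p[1]+60,p[0]-30:p[0]+50],(400,600),interpolation=cv2.INTER_CUBIC); save('w6.png',cv)
```

```text
t 15.05 pos [0.6054 0.1886 0.1558] yaw -16.86 F [ 0.2 -0.  -0.4] op 0.0502 grip 0.0
   shift cm [-0.13 -0.01  0.08] turn deg 0.04
```

View pics/w6.png

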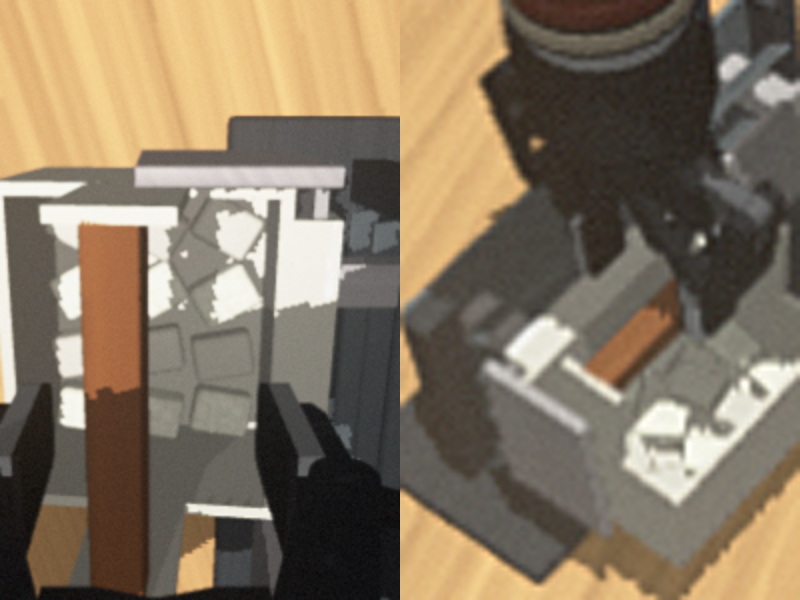

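The bin hangs leaning slightly forward, its rim against the plate (240,178), with both fingers clear of the bar. I'll recentre the fingers about the bar and retreat straight up.

servo_tool(
  increments=[
    [[5,0,-0.4,0,0],[5,0,-0.8,-0.3,0],[5,0,-0.8,-1.2,0],[5,0,-0.8,-2.4,0],[5,0,-0.8,-4,0]],
  ],
)

```text
t: 15.65
tool_pos: [0.5974, 0.1909, 0.1967]
tool_rot: [-2.523, -1.872, 0.0]
contact_force: [-0.2, 0.4, -0.2]
opening: 0.0501
grip_force: 0.0
```

servo_tool(
  increments=[
    [[5,0,0,-2,0],[5,0,0,-5,0],[5,0,0,-8,0],[5,0,0,-11,0],[5,0,0,-12,0]],
  ],
)

```text
t: 16.15
tool_pos: [0.5992, 0.1912, 0.3221]
tool_rot: [2.52, 1.869, 0.012]
contact_force: [0.0, -0.3, 1.2]
opening: 0.05
grip_force: 0.0
```

servo_tool(
  increments=[
    [[5,0,-2,0,0],[5,0,-4,0,0],[5,0,-5,0,0],[5,0,-5,0,0],[5,0,-5,0,0]],
  ],
)

```text
t: 16.65
tool_pos: [0.5499, 0.2053, 0.3155]
tool_rot: [2.523, 1.872, 0.0]
contact_force: [0.8, -0.6, -0.1]
opening: 0.0503
grip_force: 0.0
```

Run:
```python
from h import *
goto([.6049,.1874,.155],-16.9)
im,c=cam('wrist'); s=cam('side')[0]; p=np.array([195,235])
e=np.array([.2907,.9568])
cv=np.zeros((600,800,3),np.uint8); q=proj(c,[[.60,.19,.14]])[0].astype(int); x0=max(0,min(q[0]-110,340)); y0=max(0,min(q[1]-150,90)); cv[:,:440]=cv2.resize(im[y0:y0+300,x0:x0+220],(440,600)); cv[:,440:]=cv2.resize(s[p[1]-60:p[1]+75,p[0]-30:p[0]+51],(360,600),interpolation=cv2.INTER_CUBIC); save('w7.png',cv)
```

```text
t 16.65 pos [0.5499 0.2053 0.3155] yaw -16.86 F [ 0.8 -0.6 -0.1] op 0.0503 grip 0.0
   shift cm [-0.12  5.78 16.05] turn deg 0.04
```

View pics/w7.png

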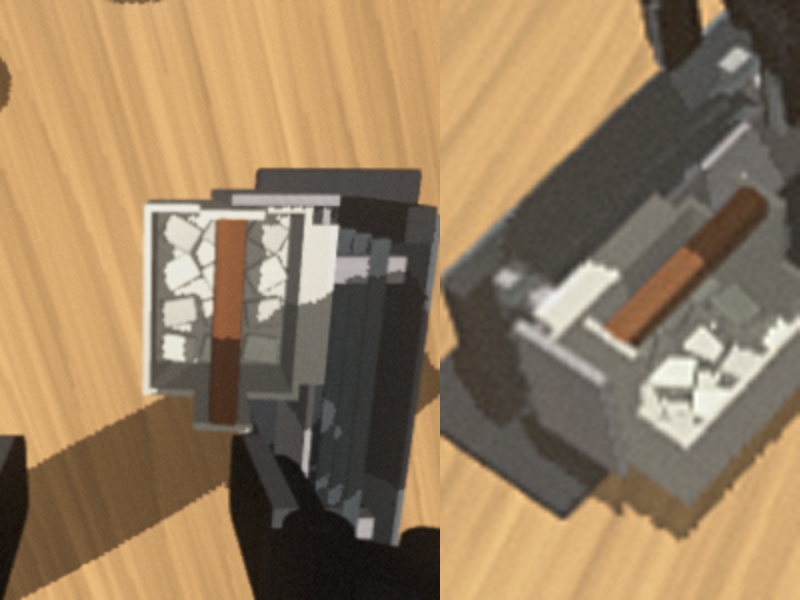

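The bin hangs on the louver with its rim against the end plate (285,203), and the gripper is clear. Handing in.

```bash
python3 -c "
from station import ctrl
print(ctrl.finish_job())"
```

```text
the job is handed in; nothing more can be done
None
```

The job is handed in: the bin hangs by its lip on the top louver with its side against the end plate, and the gripper is clear of it. Arm time was 16.7 s; the wrist force peaked at about 16 N in the readings (the load on the panel itself was not measured), and the gift box, jar and plate were never approached. The first grasp closed on air above the handle, and I viewed 12 pictures, over the limit of 10.

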